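# Unlock the probe-station loading stage and hold its sprung carriage at the index

## Robot

A 6-joint arm with a two-finger parallel gripper is mounted at the origin on the work surface. World frame = base frame: x ahead of the robot, y to its left, z up, the work surface at z = 0. Lengths are in m, angles in degrees, forces in N, time in s.
With the tool pointing down it reaches from about 0.35 to 0.875 m from the base axis. Payload 4.2 kg.
Tool frame: the origin (TCP) lies midway between the tips of the shut fingers; the grasp point (between the pads) lies 19 mm behind it; z points along the fingers, y is the direction in which the jaws open and shut (so a half turn about z gives the same grasp; the last joint's range is limited). The gripper opens to 87 mm and grips with 3 to 60 N. Pads are 19 mm wide; open, the fingers measure 117 mm over their backs; the gripper's body (75 mm by 190 mm) begins 51 mm behind the grasp point.
Start: joints at [91.65, 22.042, 0.453, 0, -68.411, -14.817], TCP at [0.142, 0.609, 0.223] pointing down, gripper open.
Joint ranges: [-179.83, 179.83], [-69.29, 118.12], [-61.27, 80.66], [-181.25, 117.63], [-171.15, -9.14], [-177.46, 177.46]. Speed limits (degrees/s): [159.86, 159.86, 180, 180, 180, 180].

## Interface

Orientations are given as a 3x3 rotation matrix whose columns are the frame's x, y, z axes.
In Python, from station import sense, capture, get_calibration, finish_job, spot_in, spot_point gives the robot as it stands.
- The arm moves only by the shell command python3 -m inch 'ROWS'. ROWS is JSON, a list of rows, each an object with "fingers": the finger opening in cm, from 0 to 8.7; "delta_pos": the shift along the tool's x, y, z in cm, a list of three; "spin": the turn about the tool's z in degrees. In form: [{"fingers": fingers, "delta_pos": [dx, dy, dz], "spin": spin}, ...]. A call has 1 to 20 rows; each row is the pose to reach, as a shift and turn from the pose commanded when the call began, along the tool's axes at that moment; what a row does not reach only later rows make up. A row lasts 1/10 s, in which the tool goes at most 50 mm and 8.59 degrees, less where a joint would pass 70% of its speed; a pose out of reach is approached as far as the arm can. A call with a gripper value outside its range is refused whole. The fingers move at their own pace and stop on an object; the grip force is fixed at half the most. Time passes only in rows, so rows that repeat a pose let the fingers close. It gives the time, the measured TCP pose, the force and the opening at its end, in the units of the state.
- sense(): the state, without advancing time (a new reading comes with each control period).
- capture(name): name is "scene" or "top" or "wrist"; returns the picture (480x640x3 uint8, red, green, blue); there is no depth.
- get_calibration(name): a dict with "K" (3x3 intrinsics, pixels), "T" (4x4, takes a point from camera to world coordinates). Camera axes: x right, y up, looking along -z (the intrinsics and any distortion apply to the point x, -y, -z); pixel columns grow to the right and rows downward; lengths in m; the calibration is good to about 2 mm. A picture is of the moment at which its call begins: read the wrist's pose just before it. get_calibration takes no time and is no camera call; for the wrist camera it gives the pose at the moment of the call.
- finish_job(): hands the job in, once; it reports no verdict.
Trained networks look in the newest picture that a camera, given by its name, has taken for a name from the list of things; names that differ only in an ending like _2 or _b are one class to them, and where a whole thing is asked for, a point or a joint stands for the part that bears it (a point fixed in the world has none). Each returns a list of dicts, best first, with "conf" (0 to 1); they miss things now and then, are a little off and sometimes report something else, mostly with a low value. They report only what shows in the picture. A call takes as long as a camera call. They do not tell look-alikes from the thing itself.
- spot_in(camera, target): "extent" ([left, top, right, bottom] as shares, 0 to 1, of the picture: columns of its width, rows of its height, round what is visible of it).
- spot_point(camera, target): "location" ([column, row] as shares, 0 to 1, of the picture: columns of its width, rows of its height: a listed point, or the origin of a listed thing).
The state is a dict: "time_s": time; "joints": joint angles; "joint_velocities": joint speeds; "effort": joint torques, N m; "tcp_pos": TCP position; "ee_rot": TCP orientation; "wrist_force": force on the tool from outside, world axes, zero at the start; "moment": the same for the moment, N m; "gripper_width": opening from 0.0 (shut) to 1.0 (fully open).
Only numpy, scipy, OpenCV 4.12 (cv2) and the standard library are available. Lean on these libraries where they do the work, as an engineer would, in place of code of your own. Each camera call takes 0.05 s, during which the arm holds its last target.

## Task

Free the probe station's loading stage and hold it open for loading: with the mallet in hand, drive the raised lock pin all the way down (keep the gripper itself off the pin), then lay or stand the mallet on the bench clear of the stage. Then take the carriage (its upright post is the handle), pull it out against its spring until its pointer lines up with the brass index, and finish while still holding it there. Leave the jar, the screwdriver and the chip tray where they are.

Things in the scene. Friction and masses are not known exactly. Their poses are not given: they have to be found in the camera images.
- stage_top (a point): Loading stage: a fixed black base plate 300 x 200 x 22 mm on the bench. This point is the centre of its top face, 22 mm above the bench; x runs along the rails (the carriage is pulled towards -x), y to the left, z up. The tallest thing on it is the pull post, top 90 mm above the bench.
- lock_pin (a joint): Travel of the lock pin, m: 0 fully raised, 0.014 fully down on its stop; starts between 0 and 0.002. A light spring pushes it up but a tight bush keeps it wherever it is left; moving it down takes about 7 to 9 N. While up (below about 0.010) it blocks the carriage's side arm, so the carriage can only be pulled about 20 mm.
- pin_top (a point): Centre of the flat top of the lock pin: a steel cap 16 mm in diameter in a brass bush, 20 mm towards +x and 55 mm towards +y of the stage centre. It is 46 mm above the bench when raised, 32 mm when fully down. The carriage's side arm (62 x 12 mm, top 44 mm above the bench) starts 30 mm behind (+x of) the pin's axis; the carriage's body is 47 mm to the right of the axis.
- carriage (a joint): How far the carriage is pulled out, m: 0 fully home, 0.12 at most; pulling goes towards -x of the stage. A spring draws it home: about 3 N at 0, about 9 N at 0.095.
- pull_post (a point): Pull post of the carriage: an upright round steel post 20 mm in diameter, from 44 to 90 mm above the bench, standing at the robot end of the aluminium carriage. This point is on its axis 70 mm above the bench; it moves with the carriage. The carriage's white platen, top 47 mm above the bench, begins 31 mm behind the post's axis.
- pointer (a point): Tip of the carriage's pointer: a steel blade 4 mm thick that sticks out of the carriage's right (-y) side, top 44 mm above the bench; this point is at the centre of its end and moves with the carriage.
- index_mark (a point): Brass index on the right (-y) edge of the stage: a block 22 x 14 x 12 mm with an upright blade 4 mm thick on top. This point is on the blade's top centre line, on the side facing the carriage, 44 mm above the bench. Fixed, but its place along the stage differs from time to time. Axes as the stage's: pointer and index line up when they have the same x along the stage.
- mallet_grip (a point): Soft-faced mallet, 0.3 kg, standing on one face of its head, an upright dark cylinder with white faces, 36 mm in diameter, 72 mm tall. A wooden handle 18 mm wide, 20 mm high sticks out level from mid-head, ending 162 mm from the head's axis. This point: on the handle's centre line, 45 mm from the head's axis, 36 mm above the lower face; x points to the head, z up.
- mallet_face (a point): Centre of the lower face of the mallet's head (the striking face), 45 mm towards x from and 36 mm below mallet_grip. The mallet's centre of mass lies about 9 mm from the head's axis towards the handle.
- jar: Bystander: a closed jar 56 mm in diameter and 70 mm tall; origin at the centre of its underside.
- driver: Bystander: a screwdriver with a black handle 26 mm thick lying on the bench, 170 mm long; origin below its middle, x towards its tip.
- chip_tray: Bystander: a black divided tray 90 x 70 x 22 mm; origin at the centre of its underside.
Things that resemble listed ones, but are neither listed nor needed, are in the scene too. Of the things like the part that bears mallet_grip, leave any that is pink, purple or red; of the rest the larger one is meant.

How it is judged (in metres and radians):
On the way, in this order (a step that is already met when the one before it is completed fails the run):
1. the lock pin is driven fully down with the mallet held in the gripper (value of joint lock_pin above 0.0115 m and contact force between the fingers and mallet above 1 N), for 0.1 s.
2. the mallet is released at rest on the bench, off the stage (contact force between the fingers and mallet below 0.1 N and height (world z) of mallet_grip below 0.06 m and linear speed of mallet below 0.03 m/s and contact force between mallet and stage below 0.1 N and contact force between mallet and index below 0.1 N), for 0.2 s.
3. the gripper holds the carriage with its pointer at the index (x of pointer in the frame of index_mark between -0.005 and 0.005 m and contact force between the fingers and carriage above 1.5 N), for 0.2 s.
At the end, for the whole second after the job is handed in: The gripper's fingers hold the carriage (more than 1.5 N) with its pointer within 5 mm of the index, still; the lock pin is down (at least 11.5 of 14 mm); the mallet lies or stands at rest on the bench, touching neither stage, carriage nor gripper (all of step 2 and all of step 3 and value of joint lock_pin above 0.0115 m and velocity of joint carriage between -0.01 and 0.01 m/s); the arm keeps its last pose, push and grip.
It fails at once if the gripper or arm itself pushes the lock pin (contact force between any of the fingers, the arm and lock_pin above 1 N).
It fails at once if the jar is disturbed (moved over 20 mm) (distance of jar from where it was at the start of the episode above 0.02 m).
It fails at once if the screwdriver is disturbed (moved over 20 mm) (distance of driver from where it was at the start of the episode above 0.02 m).
It fails at once if the chip tray is disturbed (moved over 20 mm) (distance of chip_tray from where it was at the start of the episode above 0.02 m).
It also fails if it takes over 48 s, if anything falls off the work surface, if the arm or the gripper's body presses on something with over 40 N, if the wrist force passes 120 N, or if a joint passes its speed limit or range.

## Working session

There is one attempt and no reset: what is moved stays moved. The work goes in short steps, Python scripts to look and compute and a shell command to move; the robot and the scene stay as the last step left them, time stands still between calls to the robot, and variables do not carry over. Pictures are saved under pics/ and viewed, and the job is handed in when it is done.

```bash
ls; mkdir -p pics; python3 - <<'E'
from station import *
import cv2
s=sense(); print(s)
for c in ["scene","top","wrist"]:
    cv2.imwrite(f"pics/{c}0.png",capture(c)[:,:,::-1]); k=get_calibration(c); print(c,k)
E
```

```text
pics
{'time_s': 0.0, 'joints': array([ 9.16510959e+01,  2.20911692e+01,  3.79250166e-01, -3.08786670e-02,
       -6.84110221e+01, -1.48181175e+01]), 'joint_velocities': array([-0.02999415,  0.01584535,  0.05083256,  0.03829918,  0.0259944 ,
        0.02161595]), 'effort': array([-2.22453828e-04, -3.90665424e+01,  1.87407714e+01,  4.22022477e+00,
        1.09404206e-02, -1.94297018e-04]), 'tcp_pos': array([0.14218755, 0.60798394, 0.2214468 ]), 'ee_rot': array([[ 9.73664878e-01, -2.27983579e-01, -4.39095126e-04],
       [-2.27983993e-01, -9.73662486e-01, -2.15922317e-03],
       [ 6.47369740e-05,  2.20246643e-03, -9.99997572e-01]]), 'wrist_force': array([-0.59378732, -0.06381243,  0.63890487]), 'moment': array([-0.03867763, -0.05576364,  0.0312752 ]), 'gripper_width': 0.998222565984259}
scene {'K': array([[502.32881995,   0.        , 331.30188662],
       [  0.        , 502.32881995, 236.95751726],
       [  0.        ,   0.        ,   1.        ]]), 'T': array([[-7.83474926e-01, -4.64086931e-01,  4.13267903e-01,
         1.03185486e+00],
       [ 6.21423050e-01, -5.85812408e-01,  5.20
[... 343 characters left out ...]
   0.        ,   1.        ]]), 'T': array([[-0.00965029,  0.9961823 , -0.08676234,  0.44746435],
       [-0.99995003, -0.00938729,  0.00343873,  0.06563179],
       [ 0.00261114,  0.08679118,  0.9962231 ,  1.27241753],
       [ 0.        ,  0.        ,  0.        ,  1.        ]])}
wrist {'K': array([[393.55257408,   0.        , 321.07304748],
       [  0.        , 393.55257408, 238.66605192],
       [  0.        ,   0.        ,   1.        ]]), 'T': array([[-0.22774168,  0.93448965,  0.27361069,  0.21740655],
       [-0.97372078, -0.21892632, -0.06276227,  0.59180602],
       [ 0.00124989, -0.280714  ,  0.95979065,  0.38400131],
       [ 0.        ,  0.        ,  0.        ,  1.        ]])}
```

View pics/scene0.png

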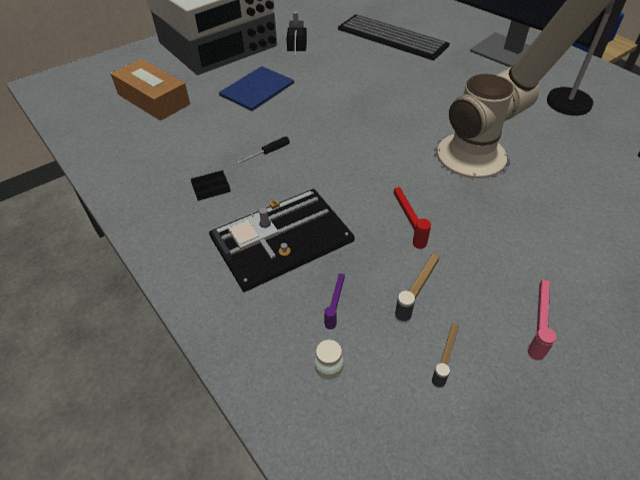

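View pics/top0.png

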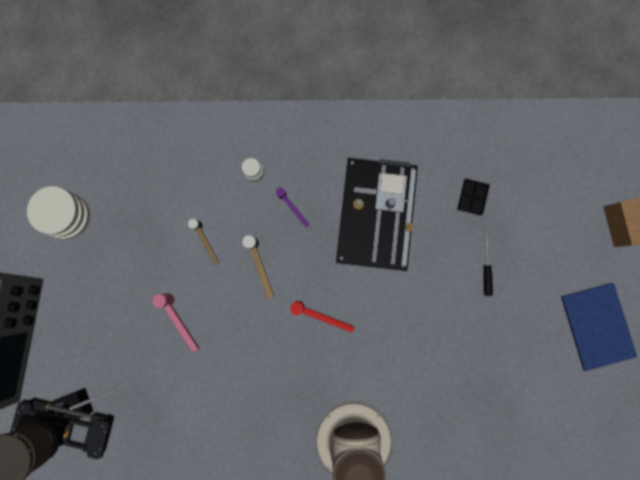

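View pics/wrist0.png

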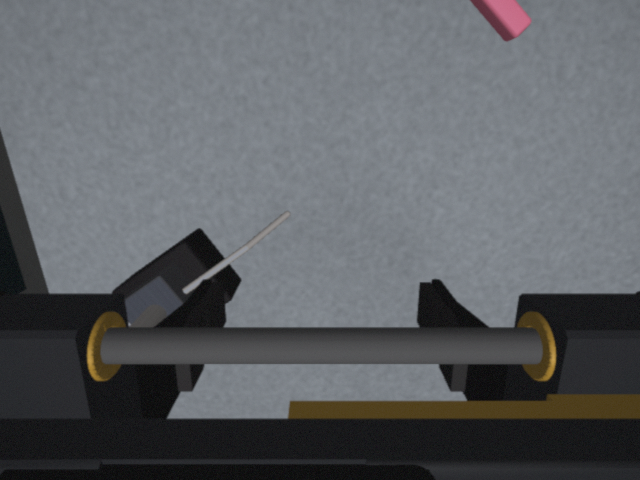

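The top picture shows five mallet-like things, by head pixel: wooden (250,242), smaller wooden (194,224), red (297,308), pink (161,300) and purple (281,193). I choose the larger wooden one at (250,242). The stage is at about (378,214), with the jar at (252,168), the tray at (474,197) and the screwdriver at (488,270).

```bash
cat > h.py <<'E'
import numpy as np, cv2
from station import *
def ray(cal,uv):
    K,T=cal["K"],cal["T"]
    d=np.linalg.inv(K)@np.array([uv[0],uv[1],1.]); d=np.array([d[0],-d[1],-d[2]])
    return T[:3,3],T[:3,:3]@d
def at_z(cal,uv,z):
    o,d=ray(cal,uv); return o+d*(z-o[2])/d[2]
def proj(cal,p):
    K,T=cal["K"],cal["T"]; q=T[:3,:3].T@(np.asarray(p)-T[:3,3]); q=np.array([q[0],-q[1],-q[2]]); u=K@q; return u[:2]/u[2]
def crop(img,c,r,f,name):
    x,y=c; x0=max(0,int(x-r));y0=max(0,int(y-r*.75)); a=img[y0:int(y+r*.75),x0:int(x+r)]
    cv2.imwrite(name,cv2.resize(a,None,fx=f,fy=f,interpolation=cv2.INTER_CUBIC)[:,:,::-1]); print(name,"origin",x0,y0,"f",f)
Z=dict(stage_top=.022,pin_top=.046,pull_post=.07,pointer=.044,index_mark=.044,mallet_grip=.036,mallet_face=0,jar=0,driver=0,chip_tray=0)
E
python3 - <<'E'
from h import *
for c in ["scene","top"]:
    img=capture(c); cal=get_calibration(c)
    for n,z in Z.items():
        for d in spot_point(c,n):
            if d["conf"]<.2: continue
            uv=np.array(d["location"])*[640,480]
            print(c,n,round(d["conf"],2),uv.round(1),at_z(cal,uv,z).round(4))
    if c=="top": crop(img,(375,213),60,6,"pics/c1.png"); crop(img,(245,255),70,5,"pics/c2.png")
    else: crop(img,(282,238),80,5,"pics/c3.png"); crop(img,(425,300),100,4,"pics/c4.png")
print(sense()["time_s"])
E
```

```text
scene stage_top 0.86 [281.8 234.3] [ 0.617  -0.0674  0.022 ]
scene pin_top 0.44 [284.6 242.8] [ 0.638  -0.0225  0.046 ]
scene pin_top 0.39 [210.2 187.2] [ 0.6799 -0.2991  0.046 ]
scene pull_post 0.78 [263.5 215.9] [ 0.6394 -0.1056  0.07  ]
scene pointer 0.73 [252.7 212.4] [ 0.642 -0.155  0.044]
scene index_mark 0.49 [276.4 201.8] [ 0.5747 -0.1496  0.044 ]
scene mallet_grip 0.84 [411.8 293.8] [0.5011 0.2622 0.036 ]
scene mallet_grip 0.8 [332.7 305.4] [0.6545 0.1789 0.036 ]
scene mallet_grip 0.75 [412.7 223.1] [0.3509 0.1124 0.036 ]
scene mallet_grip 0.7 [541.5 323.3] [0.3425 0.4827 0.036 ]
scene mallet_grip 0.65 [443.6 361.3] [0.5656 0.4163 0.036 ]
scene mallet_face 0.97 [536.5 353.3] [0.3832 0.5135 0.    ]
scene mallet_face 0.94 [327.  324.2] [0.6791 0.1903 0.    ]
scene mallet_face 0.8 [400.7 319.7] [0.5468 0.2807 0.    ]
scene mallet_face 0.79 [418.3 241.6] [0.3568 0.1443 0.    ]
scene mallet_face 0.61 [435.7 383.1] [0.5939 0.43   0.    ]
scene mallet_face 0.21 [266.9 156.5] [ 0.4679 -0.3616  0.    ]
scene jar 0.66 [331.4 369.2] [0.737  0.2786 0.    ]
scene driver 0.69 [266.9 154.2
[... 726 characters left out ...]
6 ]
top mallet_grip 0.81 [169.4 315.8] [0.3408 0.4924 0.036 ]
top mallet_grip 0.78 [287.4 202.3] [0.647  0.1737 0.036 ]
top mallet_grip 0.71 [467.1 196.8] [ 0.6578 -0.3227  0.036 ]
top mallet_grip 0.6 [200.7 234.5] [0.5602 0.4113 0.036 ]
top mallet_face 0.91 [171.1 298.5] [0.3852 0.5012 0.    ]
top mallet_face 0.91 [298.5 307. ] [0.3583 0.1465 0.    ]
top mallet_face 0.7 [250.7 245.2] [0.5319 0.2804 0.    ]
top mallet_face 0.66 [200.1 222.2] [0.5984 0.4235 0.    ]
top jar 0.76 [254.2 171.5] [0.7426 0.2714 0.    ]
top driver 0.59 [487.  262.8] [ 0.4761 -0.3832  0.    ]
top chip_tray 0.94 [471.1 195.5] [ 0.6676 -0.3456  0.    ]
pics/c1.png origin 315 168 f 6
pics/c2.png origin 175 202 f 5
1.25
```

View pics/c1.png

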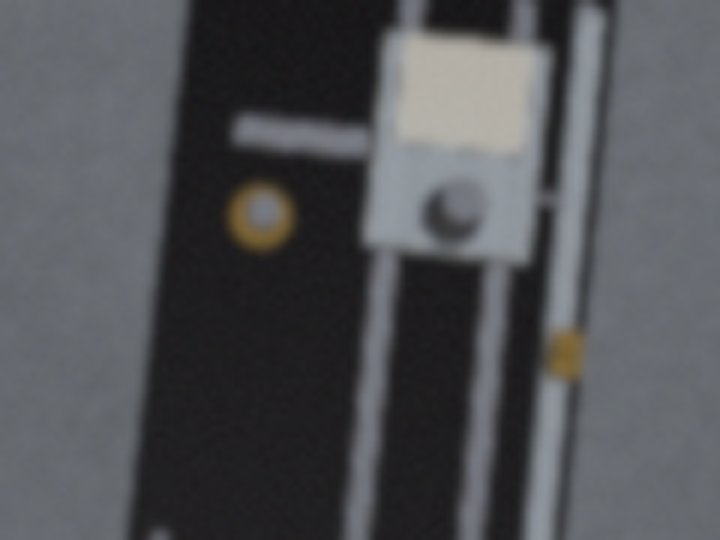

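View pics/c2.png

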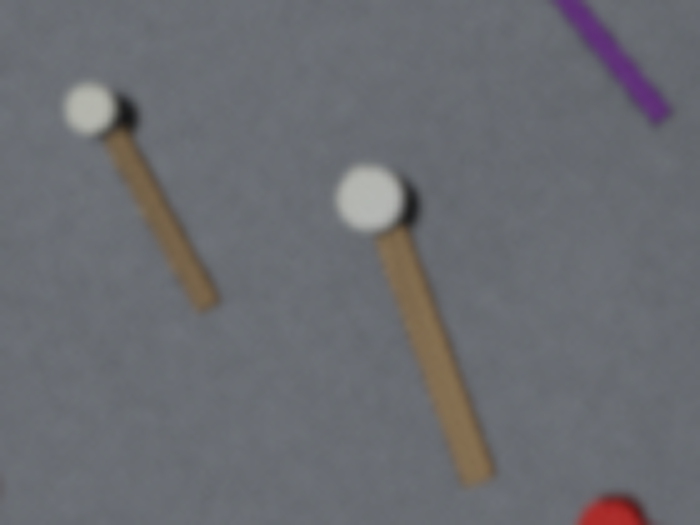

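View pics/c3.png

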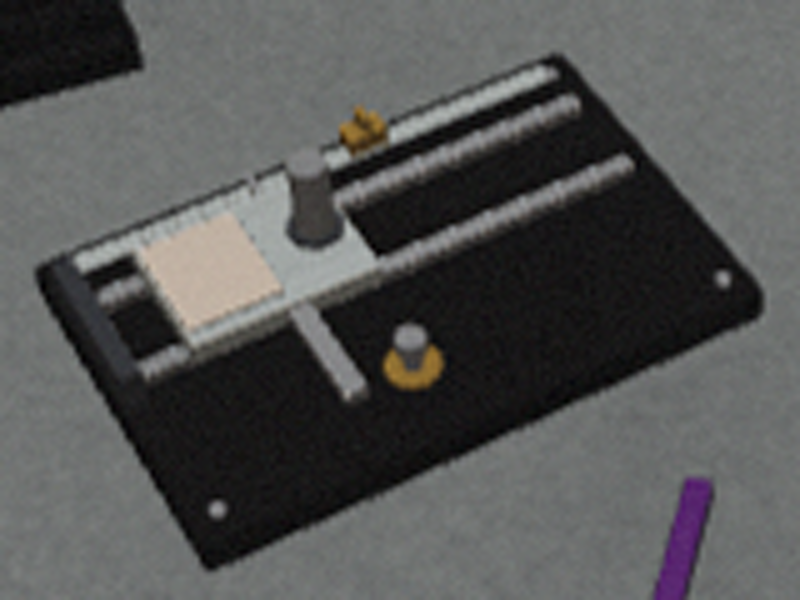

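View pics/c4.png

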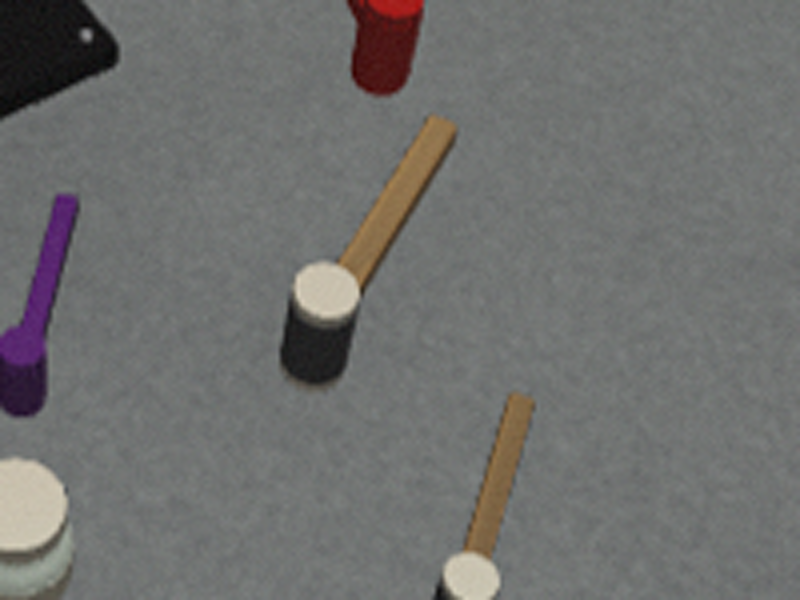

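The close crops confirm the choice: in c2 the wooden mallet with its head at (249,242) is clearly larger than the other wooden one. I'll grip the head itself across the handle axis, so pressing puts almost no torque on the grip.

```bash
python3 - <<'E'
from h import *
ct,cs=get_calibration("top"),get_calibration("scene")
def both(n,t,s,z):
    a=at_z(ct,t,z);b=at_z(cs,s,z);print(n,a.round(4),b.round(4),((a+b)/2).round(4));return (a+b)/2
h=both("head",(249.2,241.6),(406.7,296.7),.072)
e=both("hend",(270.6,297.6),(435.5,255.5),.046)
p=both("pin",(359,203),(284,245.2),.046)
i=both("index",(409.2,226.5),(274.6,201.2),.044)
pt=both("pointer",(315+550/6,168+198/6),(202+253/5,178+187/5),.044)
po=both("post top",(315+463/6,168+198/6),(202+305/5,178+160/5),.09)
print(np.linalg.norm((h-e)[:2]),np.degrees(np.arctan2(*(h-e)[1::-1])))
# stage rail direction from top crop: bar right edge
a=at_z(ct,(315+590/6,168+10/6),.03);b=at_z(ct,(315+535/6,168+538/6),.03);d=a-b;print("rail",np.degrees(np.arctan2(d[1],d[0])))
s1=at_z(cs,(202+80/5,178+262/5),.03);s2=at_z(cs,(202+555/5,178+72/5),.03);d=s1-s2;print("rail",np.degrees(np.arctan2(d[1],d[0])))
d=(p-po)[:2];print(d)
s=sense();x=s["ee_rot"][:,0];print("toolx",np.degrees(np.arctan2(x[1],x[0])))
# target: TCP over head
R=s["ee_rot"];print("delta cm",(R.T@(np.array([h[0],h[1],.026])-s["tcp_pos"])*100).round(2))
E
```

```text
head [0.5367 0.2722 0.072 ] [0.5358 0.2764 0.072 ] [0.5363 0.2743 0.072 ]
hend [0.3873 0.2184 0.046 ] [0.3893 0.2238 0.046 ] [0.3883 0.2211 0.046 ]
pin [ 0.6417 -0.023   0.046 ] [ 0.6434 -0.0172  0.046 ] [ 0.6425 -0.0201  0.046 ]
index [ 0.576  -0.1592  0.044 ] [ 0.5771 -0.1542  0.044 ] [ 0.5765 -0.1567  0.044 ]
pointer [ 0.6464 -0.154   0.044 ] [ 0.6477 -0.1464  0.044 ] [ 0.647  -0.1502  0.044 ]
post top [ 0.6393 -0.1075  0.09  ] [ 0.6388 -0.105   0.09  ] [ 0.639  -0.1063  0.09  ]
0.15724773309525644 19.785332203934153
rail -7.327090580429454
rail -7.877818229738997
[0.00352506 0.08614109]
toolx -13.165024967314482
delta cm [45.97 23.58 19.65]
```

```bash
python3 -m inch '[{"fingers":8.7,"delta_pos":[46,23.6,7],"spin":-33},{"fingers":8.7,"delta_pos":[46,23.6,7],"spin":-33},{"fingers":8.7,"delta_pos":[46,23.6,7],"spin":-33},{"fingers":8.7,"delta_pos":[46,23.6,7],"spin":-33},{"fingers":8.7,"delta_pos":[46,23.6,7],"spin":-33},{"fingers":8.7,"delta_pos":[46,23.6,7],"spin":-33},{"fingers":8.7,"delta_pos":[46,23.6,7],"spin":-33},{"fingers":8.7,"delta_pos":[46,23.6,7],"spin":-33},{"fingers":8.7,"delta_pos":[46,23.6,7],"spin":-33},{"fingers":8.7,"delta_pos":[46,23.6,7],"spin":-33},{"fingers":8.7,"delta_pos":[46,23.6,7],"spin":-33},{"fingers":8.7,"delta_pos":[46,23.6,7],"spin":-33},{"fingers":8.7,"delta_pos":[46,23.6,7],"spin":-33},{"fingers":8.7,"delta_pos":[46,23.6,7],"spin":-33}]'
python3 - <<'E'
from h import *
s=sense();cal=get_calibration("wrist");im=capture("wrist")
print(s["tcp_pos"],s["joints"].round(1),s["ee_rot"].round(3).tolist())
cv2.imwrite("pics/w1.png",im[:,:,::-1])
print("pred head",proj(cal,[.5363,.2743,.072]),"hend",proj(cal,[.3883,.2211,.046]))
for n in("mallet_face","mallet_grip"):
    for d in spot_point("wrist",n): 
        uv=np.array(d["location"])*[640,480];print(n,d["conf"],uv,at_z(cal,uv,Z[n]))
E
```

```text
time_s: 2.65
tcp_pos: [0.536, 0.2747, 0.1528]
ee_rot: [[0.94, 0.34, 0.0], [0.34, -0.94, 0.0], [0.0, -0.0, -1.0]]
wrist_force: [-1.0, 0.9, -0.0]
gripper_width: 1.0
[0.53597157 0.27469905 0.15283129] [ 42.5  23.1  -8.5  -0.  -58.4  67.4] [[0.94, 0.34, 0.0], [0.34, -0.94, 0.0], [0.0, -0.0, -1.0]]
pred head [323.33688621 247.92533409] hend [322.43436143 420.45351941]
mallet_face 0.95 [486.4    89.712] [0.67375645 0.19366535 0.        ]
mallet_face 0.78 [321.984 218.592] [ 5.38313183e-01  2.75861253e-01 -5.55111512e-17]
mallet_face 0.61 [  6.208 292.608] [0.38265783 0.51150152 0.        ]
mallet_face 0.6 [146.88   82.704] [0.5917652  0.43458388 0.        ]
mallet_grip 0.9 [147.904 134.784] [0.56112477 0.41128051 0.036     ]
mallet_grip 0.73 [510.272 132.288] [0.64724699 0.17831912 0.036     ]
mallet_grip 0.7 [322.88  285.888] [0.49684286 0.26013498 0.036     ]
```

View pics/w1.png

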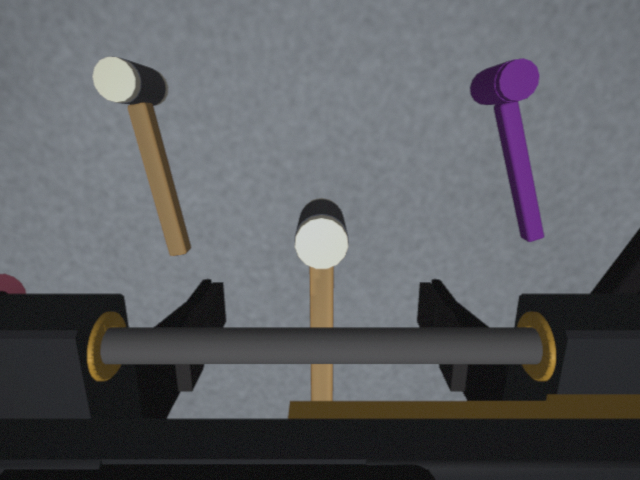

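The chosen mallet's head top is at (322,243), predicted (323,248). It is centred between the fingers with the handle straight along the tool. I'll descend and grip the head.

```bash
python3 -m inch '[{"fingers":8.7,"delta_pos":[0.2,0,5],"spin":0},{"fingers":8.7,"delta_pos":[0.2,0,9],"spin":0},{"fingers":8.7,"delta_pos":[0.2,0,12.5],"spin":0},{"fingers":8.7,"delta_pos":[0.2,0,12.6],"spin":0},{"fingers":8.7,"delta_pos":[0.2,0,12.6],"spin":0},{"fingers":2.8,"delta_pos":[0.2,0,12.6],"spin":0},{"fingers":2.8,"delta_pos":[0.2,0,12.6],"spin":0},{"fingers":2.8,"delta_pos":[0.2,0,12.6],"spin":0},{"fingers":2.8,"delta_pos":[0.2,0,12.6],"spin":0},{"fingers":2.8,"delta_pos":[0.2,0,12.6],"spin":0},{"fingers":2.8,"delta_pos":[0.2,0,12.6],"spin":0},{"fingers":2.8,"delta_pos":[0.2,0,12.6],"spin":0},{"fingers":2.8,"delta_pos":[0.2,0,12.6],"spin":0}]'
```

```text
time_s: 4.1
tcp_pos: [0.5385, 0.2748, 0.0266]
ee_rot: [[0.941, 0.339, 0.0], [0.339, -0.941, 0.0], [0.0, -0.0, -1.0]]
wrist_force: [0.4, -0.1, 0.6]
gripper_width: 0.408
```

```bash
python3 -m inch '[{"fingers":2.8,"delta_pos":[0,0,-3],"spin":0},{"fingers":2.8,"delta_pos":[0,0,-7],"spin":0},{"fingers":2.8,"delta_pos":[0,0,-11],"spin":0},{"fingers":2.8,"delta_pos":[0,0,-11],"spin":0}]'
python3 - <<'E'
from h import *
s=sense();cal=get_calibration("wrist");im=capture("wrist")
print(s["tcp_pos"],s["wrist_force"],s["gripper_width"])
cv2.imwrite("pics/w2.png",im[:,:,::-1])
t=s["tcp_pos"]; R=s["ee_rot"]; cv=get_calibration("wrist")
for dx in (-.004,0,.004): print(dx,proj(cv,t+R@[dx,0,-.046]))
E
```

```text
time_s: 4.5
tcp_pos: [0.5415, 0.2768, 0.1425]
ee_rot: [[0.94, 0.34, 0.01], [0.34, -0.94, 0.007], [0.012, -0.003, -1.0]]
wrist_force: [0.7, 0.6, -1.3]
gripper_width: 0.407
[0.54150021 0.27676052 0.14249227] [ 0.68981862  0.57780725 -1.28106809] 0.40695577091936047
-0.004 [322.76278391 372.83467065]
0 [322.76562173 362.37590555]
0.004 [322.76851025 351.73025356]
```

View pics/w2.png

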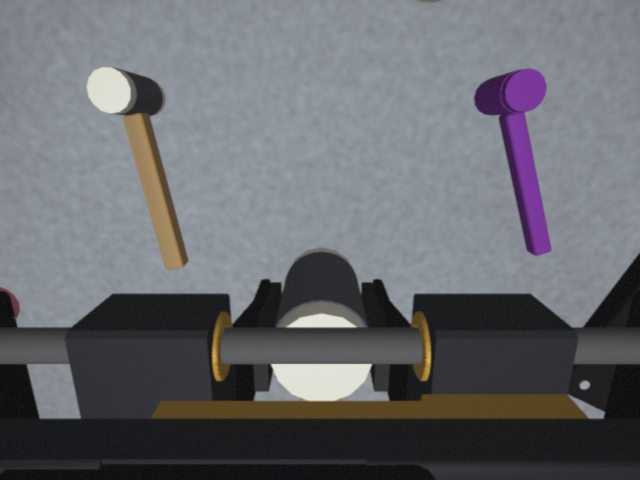

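Firmly held; the head's top face is centred at about (322,358), so its axis is about 1.5 mm forward of the TCP. Next I'll move to just short of the pin and turn to line up with the stage.

```bash
python3 -m inch '[{"fingers":2.8,"delta_pos":[-8.6,27.7,0],"spin":27.5},{"fingers":2.8,"delta_pos":[-8.6,27.7,0],"spin":27.5},{"fingers":2.8,"delta_pos":[-8.6,27.7,0],"spin":27.5},{"fingers":2.8,"delta_pos":[-8.6,27.7,0],"spin":27.5},{"fingers":2.8,"delta_pos":[-8.6,27.7,0],"spin":27.5},{"fingers":2.8,"delta_pos":[-8.6,27.7,0],"spin":27.5},{"fingers":2.8,"delta_pos":[-8.6,27.7,0],"spin":27.5},{"fingers":2.8,"delta_pos":[-8.6,27.7,0],"spin":27.5},{"fingers":2.8,"delta_pos":[-8.6,27.7,0],"spin":27.5}]'
python3 - <<'E'
from h import *
s=sense();cal=get_calibration("wrist");im=capture("wrist")
print(s["tcp_pos"],s["ee_rot"].round(3).tolist(),s["gripper_width"])
cv2.imwrite("pics/w3.png",im[:,:,::-1])
for n,p in dict(pin=[.6425,-.0201,.046],post=[.639,-.1063,.09],pointer=[.647,-.1502,.044],index=[.5765,-.1567,.044]).items(): print(n,proj(cal,p))
E
```

```text
time_s: 5.45
tcp_pos: [0.5507, -0.0146, 0.1352]
ee_rot: [[0.991, -0.133, -0.003], [-0.133, -0.991, -0.0], [-0.003, 0.0, -1.0]]
wrist_force: [1.2, 0.3, -3.2]
gripper_width: 0.403
[ 0.55066941 -0.01463595  0.13521723] [[0.991, -0.133, -0.003], [-0.133, -0.991, -0.0], [-0.003, 0.0, -1.0]] 0.40254170284033275
pin [311.47407777  97.6411114 ]
post [484.89316746  74.86537463]
pointer [528.3642082   58.81022513]
index [536.98269045 176.00633358]
```

View pics/w3.png

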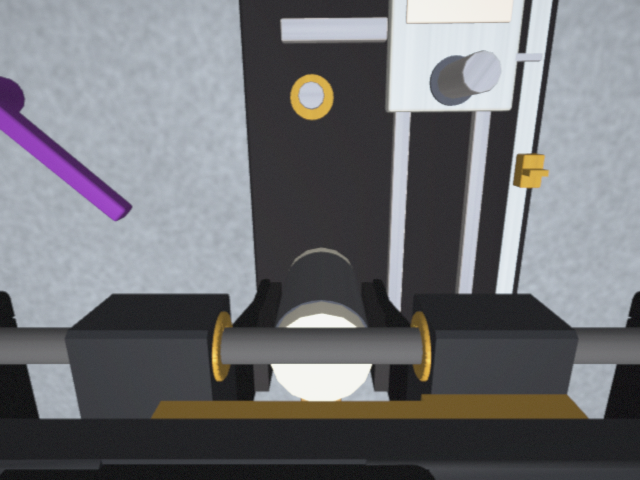

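The pin cap is at (311,95), predicted (311,98), so the estimates agree. The post top is at (483,72), the pointer end at (540,57), and the index blade runs about (530-547,174).

```bash
python3 - <<'E'
from h import *
s=sense();cal=get_calibration("wrist");im=capture("wrist")
crop(im,(530,115),110,3.5,"pics/c5.png")
R=s["ee_rot"];t=s["tcp_pos"]
for n,uv,z in [("pin",(311.2,95.3),.046),("post",(483,72),.09),("pointer",(540,57.5),.044),("index",(530,174),.044)]:
    p=at_z(cal,uv,z);print(n,p.round(4),(R.T@(p-t)*100).round(2))
print(t)
E
```

```text
pics/c5.png origin 420 32 f 3.5
pin [ 0.6442 -0.0196  0.046 ] [ 9.33 -0.7   8.94]
post [ 0.6408 -0.1051  0.09  ] [10.12  7.81  4.54]
pointer [ 0.6473 -0.1567  0.044 ] [11.46 12.85  9.14]
index [ 0.5788 -0.152   0.044 ] [ 4.6  13.28  9.15]
[ 0.55091888 -0.01422831  0.13556089]
```

View pics/c5.png

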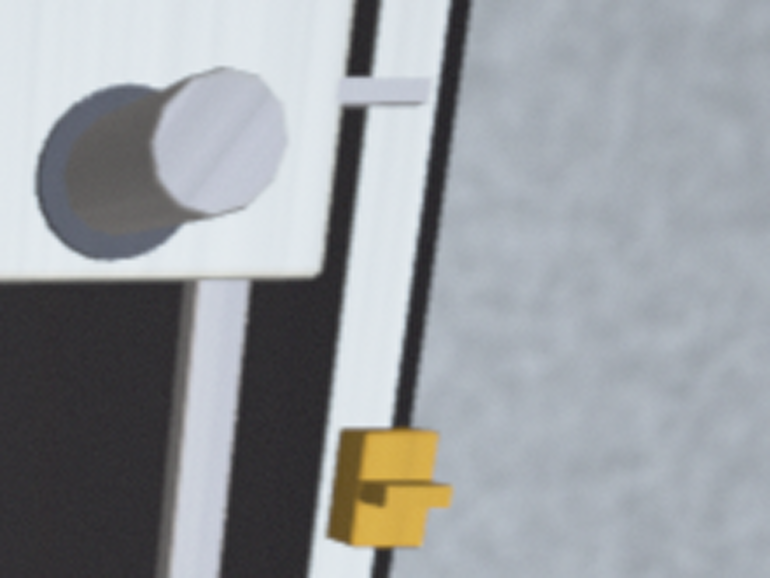

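```bash
python3 -m inch '[{"fingers":2.8,"delta_pos":[4,-0.3,0],"spin":0},{"fingers":2.8,"delta_pos":[8,-0.7,0],"spin":0},{"fingers":2.8,"delta_pos":[9.2,-0.7,2],"spin":0},{"fingers":2.8,"delta_pos":[9.2,-0.7,5],"spin":0},{"fingers":2.8,"delta_pos":[9.2,-0.7,5],"spin":0},{"fingers":2.8,"delta_pos":[9.2,-0.7,5],"spin":0}]'
python3 - <<'E'
from h import *
s=sense();cal=get_calibration("scene");im=capture("scene")
print(s["tcp_pos"],s["wrist_force"],s["gripper_width"])
print(proj(cal,[.6442,-.0196,.046]))
crop(im,(284,230),70,5,"pics/c6.png")
E
```

```text
time_s: 6.15
tcp_pos: [0.6432, -0.0197, 0.0861]
ee_rot: [[0.991, -0.132, -0.002], [-0.132, -0.991, -0.001], [-0.002, 0.001, -1.0]]
wrist_force: [0.5, -0.2, -2.2]
gripper_width: 0.409
[ 0.64320241 -0.01967912  0.08614512] [ 0.48991528 -0.23736733 -2.22455033] 0.4086814291287939
[283.12039838 244.76266076]
pics/c6.png origin 214 177 f 5
```

View pics/c6.png

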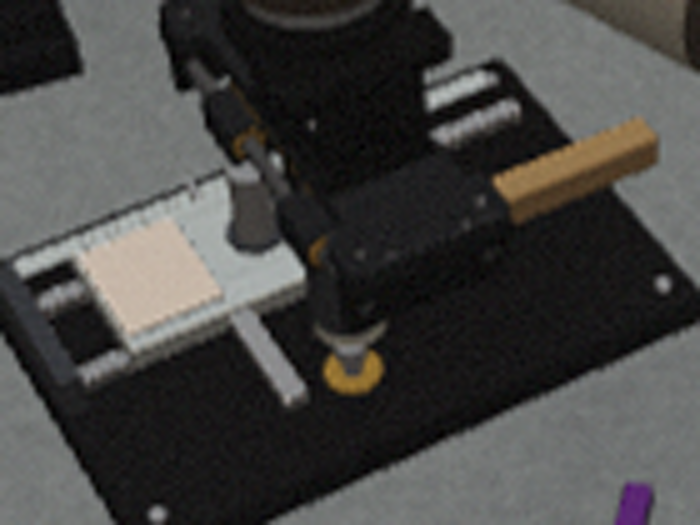

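The face is centred over the raised pin (c6, about (353,345)) and clear of the side arm. Pressing now.

```bash
python3 -m inch '[{"fingers":2.8,"delta_pos":[0,0,1],"spin":0},{"fingers":2.8,"delta_pos":[0,0,1.6],"spin":0},{"fingers":2.8,"delta_pos":[0,0,2],"spin":0},{"fingers":2.8,"delta_pos":[0,0,2.4],"spin":0},{"fingers":2.8,"delta_pos":[0,0,2.7],"spin":0},{"fingers":2.8,"delta_pos":[0,0,2.8],"spin":0}]'
```

```text
time_s: 6.8
tcp_pos: [0.6439, -0.0201, 0.0592]
ee_rot: [[0.991, -0.133, 0.001], [-0.133, -0.991, 0.0], [0.001, -0.0, -1.0]]
wrist_force: [-2.1, 2.7, 4.8]
gripper_width: 0.409
```

```bash
python3 -m inch '[{"fingers":2.8,"delta_pos":[0,0,0.2],"spin":0},{"fingers":2.8,"delta_pos":[0,0,0.3],"spin":0},{"fingers":2.8,"delta_pos":[0,0,0.4],"spin":0},{"fingers":2.8,"delta_pos":[0,0,0.4],"spin":0}]'
```

```text
time_s: 7.2
tcp_pos: [0.6442, -0.0202, 0.0583]
ee_rot: [[0.991, -0.132, 0.002], [-0.132, -0.991, -0.0], [0.002, 0.0, -1.0]]
wrist_force: [-6.8, 3.2, 16.7]
gripper_width: 0.409
```

Force has risen to about 19 N at a face height of about 0.032 m, so the pin is on its stop. I'll lift and verify before putting the mallet down.

```bash
python3 -m inch '[{"fingers":2.8,"delta_pos":[0,0,0],"spin":0},{"fingers":2.8,"delta_pos":[0,0,-3],"spin":0},{"fingers":2.8,"delta_pos":[-5,0,-7],"spin":0},{"fingers":2.8,"delta_pos":[-9.2,0.7,-7],"spin":0},{"fingers":2.8,"delta_pos":[-9.2,0.7,-7],"spin":0},{"fingers":2.8,"delta_pos":[-9.2,0.7,-7],"spin":0}]'
python3 - <<'E'
from h import *
s=sense();cal=get_calibration("wrist");im=capture("wrist")
print(s["tcp_pos"],s["gripper_width"])
cv2.imwrite("pics/w4.png",im[:,:,::-1])
for z in(.032,.046): print(proj(cal,[.6442,-.0196,z]))
im=capture("scene");crop(im,(284,230),70,5,"pics/c7.png")
E
```

```text
time_s: 7.8
tcp_pos: [0.55, -0.0155, 0.1243]
ee_rot: [[0.991, -0.133, -0.0], [-0.133, -0.991, 0.0], [-0.0, 0.0, -1.0]]
wrist_force: [-0.3, -0.2, -2.7]
gripper_width: 0.406
[ 0.54996363 -0.01546686  0.12433633] 0.4059342038546814
[308.88464593  94.4791254 ]
[308.15030303  92.76235565]
pics/c7.png origin 214 177 f 5
```

View pics/w4.png

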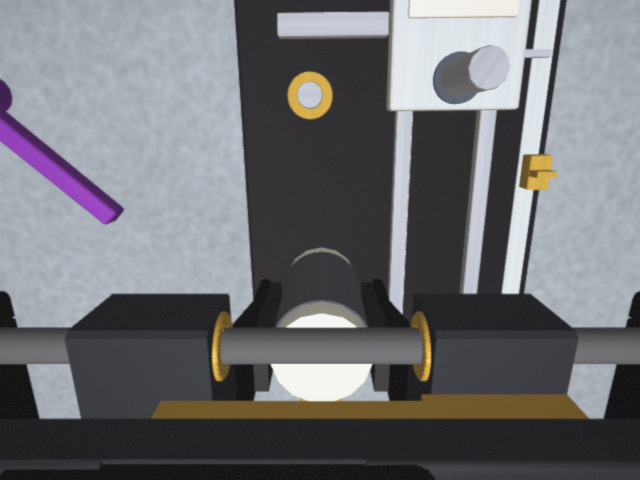

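View pics/c7.png

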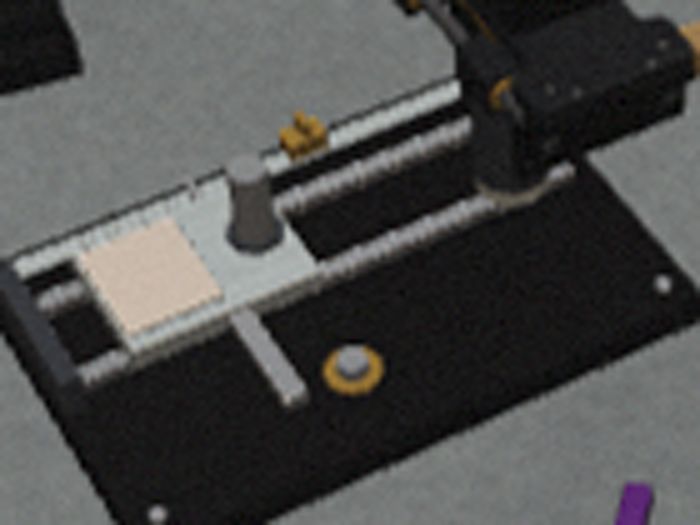

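The pin now sits low in its bush, with its cap just above the brass in c7 at (353,360). I'll return the mallet to its old clear spot.

```bash
python3 -m inch '[{"fingers":2.8,"delta_pos":[-5,-28.6,0],"spin":-27.5},{"fingers":2.8,"delta_pos":[-5,-28.6,0],"spin":-27.5},{"fingers":2.8,"delta_pos":[-5,-28.6,0],"spin":-27.5},{"fingers":2.8,"delta_pos":[-5,-28.6,0],"spin":-27.5},{"fingers":2.8,"delta_pos":[-5,-28.6,0],"spin":-27.5},{"fingers":2.8,"delta_pos":[-5,-28.6,0],"spin":-27.5},{"fingers":2.8,"delta_pos":[-5,-28.6,0],"spin":-27.5},{"fingers":2.8,"delta_pos":[-5,-28.6,4],"spin":-27.5},{"fingers":2.8,"delta_pos":[-5,-28.6,7],"spin":-27.5},{"fingers":2.8,"delta_pos":[-5,-28.6,8.5],"spin":-27.5},{"fingers":2.8,"delta_pos":[-5,-28.6,9.3],"spin":-27.5},{"fingers":2.8,"delta_pos":[-5,-28.6,9.6],"spin":-27.5},{"fingers":2.8,"delta_pos":[-5,-28.6,9.7],"spin":-27.5},{"fingers":2.8,"delta_pos":[-5,-28.6,9.7],"spin":-27.5}]'
```

```text
time_s: 9.3
tcp_pos: [0.5409, 0.2754, 0.0284]
ee_rot: [[0.941, 0.339, 0.002], [0.339, -0.941, 0.001], [0.002, -0.001, -1.0]]
wrist_force: [0.9, -0.6, -2.5]
gripper_width: 0.41
```

```bash
python3 -m inch '[{"fingers":2.8,"delta_pos":[0,0,0.1],"spin":0},{"fingers":2.8,"delta_pos":[0,0,0.2],"spin":0},{"fingers":2.8,"delta_pos":[0,0,0.25],"spin":0},{"fingers":2.8,"delta_pos":[0,0,0.25],"spin":0}]'
```

```text
time_s: 9.7
tcp_pos: [0.5406, 0.2754, 0.0265]
ee_rot: [[0.94, 0.34, 0.002], [0.34, -0.94, 0.001], [0.002, -0.0, -1.0]]
wrist_force: [-1.8, -0.9, 4.3]
gripper_width: 0.406
```

```bash
python3 -m inch '[{"fingers":5,"delta_pos":[0,0,0],"spin":0},{"fingers":8.7,"delta_pos":[0,0,0],"spin":0},{"fingers":8.7,"delta_pos":[0,0,0],"spin":0},{"fingers":8.7,"delta_pos":[0,0,0],"spin":0},{"fingers":8.7,"delta_pos":[0,0,0],"spin":0},{"fingers":8.7,"delta_pos":[0,0,0],"spin":0},{"fingers":8.7,"delta_pos":[0,0,-3],"spin":0},{"fingers":8.7,"delta_pos":[0,0,-8],"spin":0},{"fingers":8.7,"delta_pos":[0,0,-12.5],"spin":0},{"fingers":8.7,"delta_pos":[0,0,-12.5],"spin":0},{"fingers":8.7,"delta_pos":[0,0,-12.5],"spin":0}]'
python3 - <<'E'
from h import *
s=sense();im=capture("wrist");print(s["tcp_pos"],s["ee_rot"].round(3).tolist())
cv2.imwrite("pics/w5.png",im[:,:,::-1])
E
```

```text
time_s: 10.8
tcp_pos: [0.5403, 0.2754, 0.1514]
ee_rot: [[0.941, 0.339, 0.002], [0.339, -0.941, 0.002], [0.003, -0.002, -1.0]]
wrist_force: [-0.3, 0.1, -1.0]
gripper_width: 1.004
[0.54028687 0.27540559 0.15139086] [[0.941, 0.339, 0.002], [0.339, -0.941, 0.002], [0.003, -0.002, -1.0]]
```

View pics/w5.png

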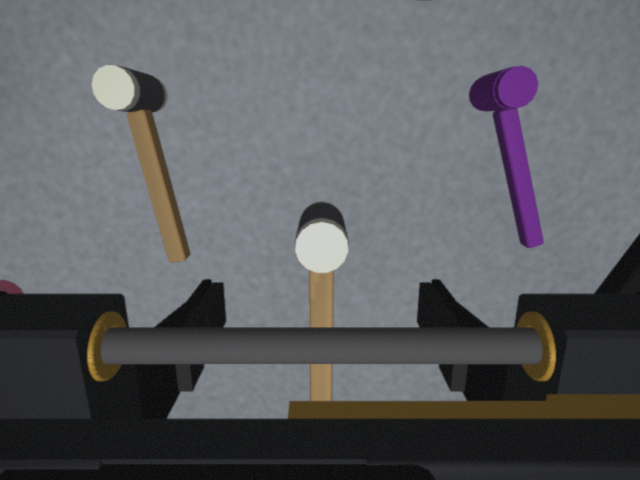

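The mallet stands upright at (322,245), released. I'll take the post with the jaws along the rails (tool x towards stage −y), so the wrist camera can see the pointer and index while I pull.

```bash
python3 -m inch '[{"fingers":8.7,"delta_pos":[-3.5,39.2,0],"spin":117.4},{"fingers":8.7,"delta_pos":[-3.5,39.2,0],"spin":117.4},{"fingers":8.7,"delta_pos":[-3.5,39.2,0],"spin":117.4},{"fingers":8.7,"delta_pos":[-3.5,39.2,0],"spin":117.4},{"fingers":8.7,"delta_pos":[-3.5,39.2,0],"spin":117.4},{"fingers":8.7,"delta_pos":[-3.5,39.2,0],"spin":117.4},{"fingers":8.7,"delta_pos":[-3.5,39.2,0],"spin":117.4},{"fingers":8.7,"delta_pos":[-3.5,39.2,0],"spin":117.4},{"fingers":8.7,"delta_pos":[-3.5,39.2,0],"spin":117.4},{"fingers":8.7,"delta_pos":[-3.5,39.2,0],"spin":117.4},{"fingers":8.7,"delta_pos":[-3.5,39.2,0],"spin":117.4},{"fingers":8.7,"delta_pos":[-3.5,39.2,0],"spin":117.4},{"fingers":8.7,"delta_pos":[-3.5,39.2,0],"spin":117.4},{"fingers":8.7,"delta_pos":[-3.5,39.2,0],"spin":117.4},{"fingers":8.7,"delta_pos":[-3.5,39.2,0],"spin":117.4},{"fingers":8.7,"delta_pos":[-3.5,39.2,0],"spin":117.4}]'
python3 - <<'E'
from h import *
s=sense();cal=get_calibration("wrist");im=capture("wrist");print(s["tcp_pos"],s["ee_rot"].round(3).tolist())
cv2.imwrite("pics/w6.png",im[:,:,::-1])
for n,p in dict(post=[.6405,-.1053,.09],pointer=[.6473,-.1567,.044],index=[.5788,-.152,.044]).items(): print(n,proj(cal,p))
E
```

```text
time_s: 12.45
tcp_pos: [0.6394, -0.1056, 0.1483]
ee_rot: [[-0.13, -0.992, -0.003], [-0.992, 0.13, -0.0], [0.0, 0.003, -1.0]]
wrist_force: [-0.3, -0.2, 0.2]
gripper_width: 1.001
[ 0.63938413 -0.10558421  0.14833213] [[-0.13, -0.992, -0.003], [-0.992, 0.13, -0.0], [0.0, 0.003, -1.0]]
post [318.9086719  257.96328585]
pointer [298.88379543 164.63472757]
index [401.61759995 158.20432948]
```

View pics/w6.png

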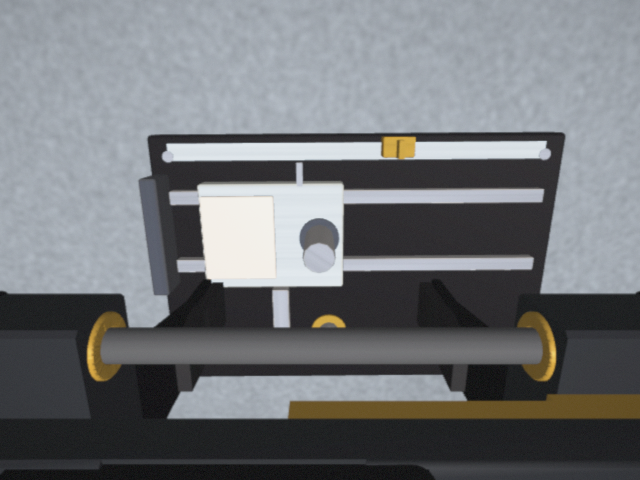

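The post top is centred between the jaws at (319,258), with the pointer tip at (299,165) and the index blade at (399,150). Descending and gripping.

```bash
python3 -m inch '[{"fingers":8.7,"delta_pos":[0,0,4.5],"spin":0},{"fingers":8.7,"delta_pos":[0,0,8],"spin":0},{"fingers":8.7,"delta_pos":[0,0,9],"spin":0},{"fingers":8.7,"delta_pos":[0,0,9.1],"spin":0},{"fingers":5,"delta_pos":[0,0,9.1],"spin":0},{"fingers":1,"delta_pos":[0,0,9.1],"spin":0},{"fingers":1,"delta_pos":[0,0,9.1],"spin":0},{"fingers":1,"delta_pos":[0,0,9.1],"spin":0},{"fingers":1,"delta_pos":[0,0,9.1],"spin":0},{"fingers":1,"delta_pos":[0,0,9.1],"spin":0},{"fingers":1,"delta_pos":[0,0,9.1],"spin":0},{"fingers":1,"delta_pos":[0,0,9.1],"spin":0},{"fingers":1,"delta_pos":[0,0,9.1],"spin":0},{"fingers":1,"delta_pos":[0,0,9.1],"spin":0}]'
python3 - <<'E'
from h import *
s=sense();im=capture("wrist");print(s["tcp_pos"],s["wrist_force"],s["gripper_width"]*8.7)
cv2.imwrite("pics/w7.png",im[:,:,::-1])
E
```

```text
time_s: 13.9
tcp_pos: [0.6407, -0.1057, 0.059]
ee_rot: [[-0.132, -0.991, 0.001], [-0.991, 0.132, -0.0], [-0.0, -0.001, -1.0]]
wrist_force: [2.4, -0.9, -1.0]
gripper_width: 0.217
[ 0.6407486  -0.1056719   0.05902393] [ 2.36802329 -0.86974078 -1.0332634 ] 1.8905224229404234
```

View pics/w7.png

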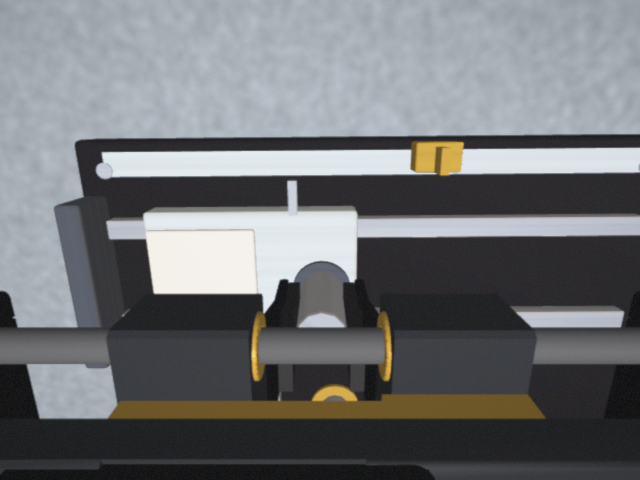

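```bash
python3 - <<'E'
from h import *
s=sense();cal=get_calibration("wrist");im=capture("wrist");R=s["ee_rot"];t=s["tcp_pos"]
crop(im,(365,170),110,3.5,"pics/c8.png")
a=at_z(cal,(292.3,182),.044);b=at_z(cal,(443.5,174),.044)
print(R.T@(a-t)*100,R.T@(b-t)*100)
E
```

```text
pics/c8.png origin 255 87 f 3.5
[ 5.07113915 -1.29381017  1.5043596 ] [5.43101803 5.48390181 1.49537304]
```

View pics/c8.png

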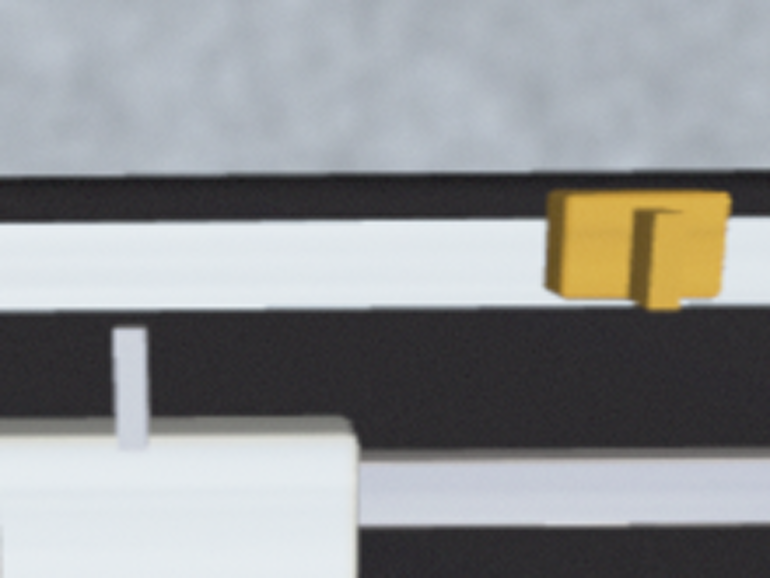

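Pointer tip at (292,181) and blade top at (445,174) give a pull of 6.8 cm along tool +y.

```bash
python3 -m inch '[{"fingers":1,"delta_pos":[0,0.5,0],"spin":0},{"fingers":1,"delta_pos":[0,1.2,0],"spin":0},{"fingers":1,"delta_pos":[0,2,0],"spin":0},{"fingers":1,"delta_pos":[0,2.8,0],"spin":0},{"fingers":1,"delta_pos":[0,3.6,0],"spin":0},{"fingers":1,"delta_pos":[0,4.4,0],"spin":0},{"fingers":1,"delta_pos":[0,5.2,0],"spin":0},{"fingers":1,"delta_pos":[0,6,0],"spin":0},{"fingers":1,"delta_pos":[0,6.5,0],"spin":0},{"fingers":1,"delta_pos":[0,6.8,0],"spin":0},{"fingers":1,"delta_pos":[0,6.8,0],"spin":0},{"fingers":1,"delta_pos":[0,6.8,0],"spin":0},{"fingers":1,"delta_pos":[0,6.8,0],"spin":0}]'
python3 - <<'E'
from h import *
s=sense();im=capture("wrist");print(s["tcp_pos"],s["wrist_force"],s["gripper_width"]*8.7)
cv2.imwrite("pics/w8.png",im[:,:,::-1]);crop(im,(300,170),110,3.5,"pics/c9.png")
E
```

```text
time_s: 15.3
tcp_pos: [0.5739, -0.0973, 0.059]
ee_rot: [[-0.131, -0.991, 0.003], [-0.991, 0.131, -0.001], [0.0, -0.003, -1.0]]
wrist_force: [6.0, -4.9, -4.9]
gripper_width: 0.221
[ 0.57389564 -0.09732111  0.05902761] [ 6.01007318 -4.93574258 -4.94253891] 1.922941944537173
pics/c9.png origin 190 87 f 3.5
```

View pics/w8.png

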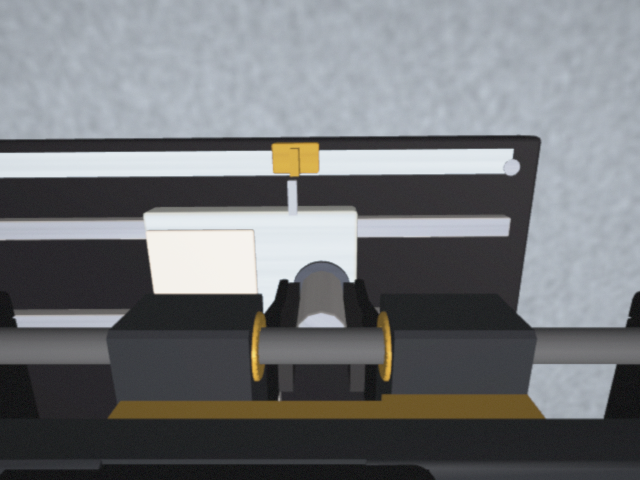

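View pics/c9.png

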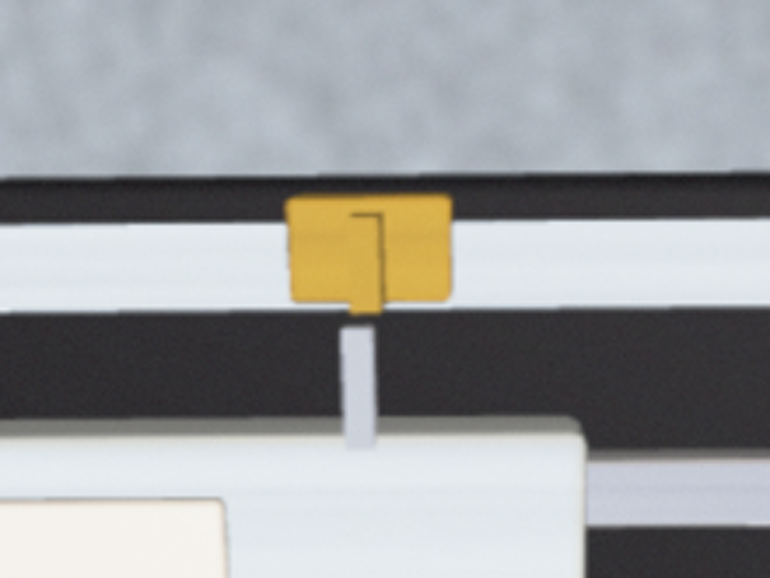

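The pointer tip is about 2.6 px (1.1 mm) short of the blade (crop columns 357 and 366). I'll add 1 mm and hold.

```bash
python3 -m inch '[{"fingers":1,"delta_pos":[0,0.1,0],"spin":0},{"fingers":1,"delta_pos":[0,0.1,0],"spin":0},{"fingers":1,"delta_pos":[0,0.1,0],"spin":0},{"fingers":1,"delta_pos":[0,0.1,0],"spin":0},{"fingers":1,"delta_pos":[0,0.1,0],"spin":0},{"fingers":1,"delta_pos":[0,0.1,0],"spin":0},{"fingers":1,"delta_pos":[0,0.1,0],"spin":0},{"fingers":1,"delta_pos":[0,0.1,0],"spin":0},{"fingers":1,"delta_pos":[0,0.1,0],"spin":0},{"fingers":1,"delta_pos":[0,0.1,0],"spin":0}]'
python3 - <<'E'
from h import *
s=sense();im=capture("wrist");print(s["tcp_pos"],s["wrist_force"],s["gripper_width"]*8.7,s["joint_velocities"].round(2))
a=im[87:252,190:410];b=capture("scene");b=b[150:380,200:480]
crop(im,(300,170),110,3.5,"pics/c10.png");cv2.imwrite("pics/c11.png",cv2.resize(b,None,fx=2.5,fy=2.5)[:,:,::-1])
E
```

```text
time_s: 16.35
tcp_pos: [0.5732, -0.0972, 0.059]
ee_rot: [[-0.131, -0.991, 0.004], [-0.991, 0.131, -0.001], [0.0, -0.004, -1.0]]
wrist_force: [6.9, -4.9, -5.8]
gripper_width: 0.219
[ 0.57315382 -0.09718162  0.05901653] [ 6.93751312 -4.92368654 -5.76300552] 1.9057573561067433 [-0.05  0.01  0.07 -0.06 -0.01  0.1 ]
pics/c10.png origin 190 87 f 3.5
```

View pics/c10.png

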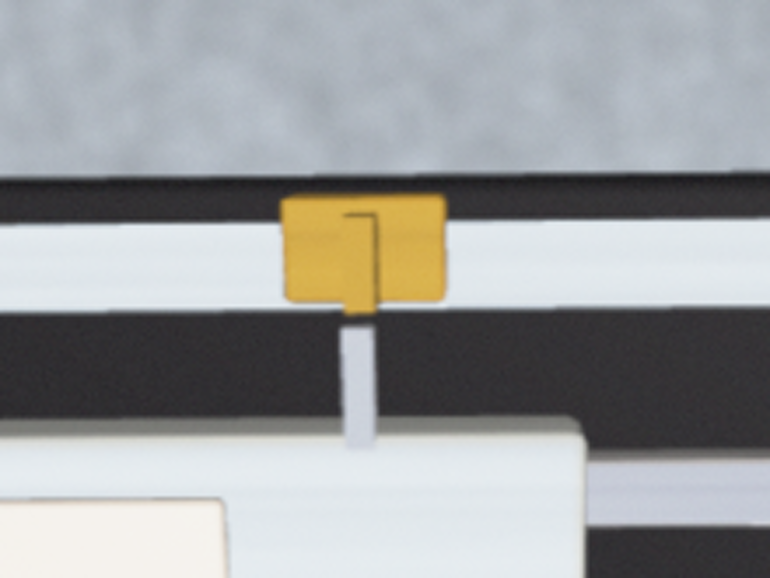

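View pics/c11.png

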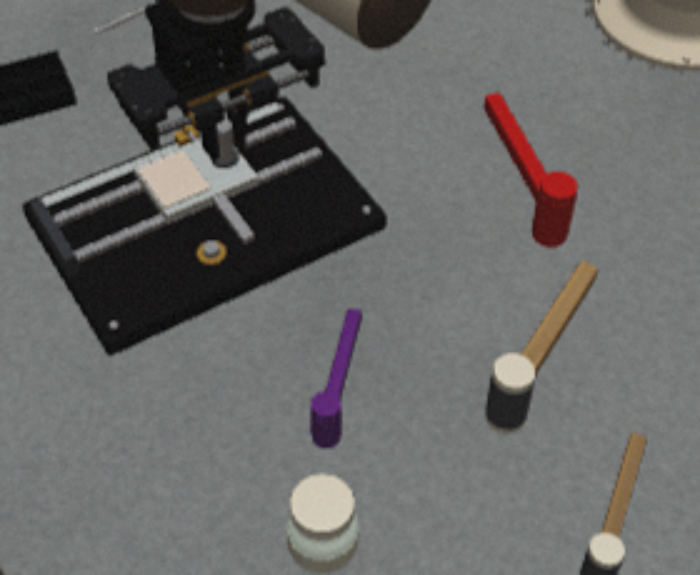

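The pointer (column 357) and index blade (column 360) now line up within about 0.4 mm. The carriage is held, the pin is down at (211,250), and the mallet stands at (510,390) clear of everything. Handing in.

```bash
python3 -c "
from station import *
print(finish_job())"
```

```text
the job is handed in; nothing more can be done
None
```

I handed the job in at about 16.5 s of the 48 s allowed, with the carriage still held at the index. `finish_job` reports no verdict, so what follows rests on my own last checks.

- **Lock pin:** I gripped the larger wooden mallet by its head and pressed the pin down. The pin reached its stop with the mallet face about 32 mm above the bench and about 19 N on it. The final picture shows it down, and the gripper never went near it.
- **Mallet:** I stood it back in its original place on the bench and released it. It is clear of the stage and the gripper.
- **Carriage:** I gripped the post and pulled it about 69 mm. The pointer is within about 0.4 mm of the index blade in the wrist picture. The grip reads about 19 mm on the 20 mm post, with a spring load of about 7 N, and the arm was still.
- **Jar, screwdriver and chip tray:** the gripper stayed well away from all three. I didn't re-measure their positions at the end.

No check failed. The two fixed cameras disagreed with each other by 3–8 mm in y. I settled that with wrist-camera views before pressing the pin and before gripping the post.

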